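# Roll a pipe stub into the V-block of the length gauge

## Task

Load the length gauge with the pipe stub that lies on the bench: roll it by its side with the fingertips along the bench and up the lead-in ramp of the length gauge until it drops into the V-block, then push it endwise along the V until its end is right up against the end stop, and leave it lying there. Never pick the stub up or carry it, and leave the other things on the bench where they are.

Things in the scene. Friction and masses are not known exactly. Their poses are not given: they have to be found in the camera images.
- pipe: the only pipe stub lying down: cream plastic-coated steel pipe, 28 mm in diameter, 160 mm long, flush black plugs in both ends, 0.1 to 0.2 kg. Origin at its centre (half-way along, on the axis), 14 mm up when on the bench; its x axis runs along the pipe, y and z turn as it rolls. Starts up to 12 degrees out of line with the V. Smooth; rolls when pushed with fingertips reaching below its mid-height, drags if pushed higher; may roll back off the ramp
- gauge: length gauge, fixed: aluminium V-block with a wedge-shaped lead-in ramp on one side, end stop on one end, dark base plate. Origin on the bench right under the bottom of the V; x along the V towards the end stop, y towards the ramp, z up. 90-degree V, bottom 5 mm up, x = -80 to 70 mm. Pipe in the V: axis at y = 0, z = 24.8 mm; fully home: its centre at x = -10, its free end at x = -90 mm
- gauge_lip (a point): middle of the V's low lip on the ramp side, which the pipe rolls over (gauge frame x = -5, y = 15, z = 20 mm; gauge axes). From the lip a level land 20 mm high runs to y = 25 mm, then the ramp slopes straight down to the bench at y = 155 mm; both as wide as the V-block, x = -80 to 70 mm. The far jaw rises at 45 degrees to y = -32, z = 37 mm and ends, level, at y = -46 mm
- gauge_stop (a point): the point on the face of the gauge's end stop that the middle of the pipe's end meets (gauge frame x = 70, y = 0, z = 24.8 mm; gauge axes). The stop is an upright steel plate across the end of the V: x = 70 to 82, y = -43 to 27 mm, 45 mm high. The gauge's base plate is 5 mm thick, x = -150 to 90, y = -53 to 27 mm
- stub_tall: bystander: the same pipe, 28 mm, a 110 mm piece standing upright beyond the far end of the lying pipe; origin under its centre
- stub_short: bystander: a 60 mm piece of the same pipe standing upright behind the far jaw; origin under its centre
- joint_a: bystander: black pressed-steel pipe joint, about 70 x 40 x 36 mm, standing on the robot's side of the ramp; origin on the bench under it
- joint_b: bystander: another such pipe joint, beyond the end stop; origin on the bench under it
- driver: bystander: screwdriver lying to the left, before a big fixed yellow crate (not tracked, 120 mm high, whose near wall stands 450 mm to the left of the robot's axis, from 340 to 820 mm ahead); origin on the bench under it
- tape: bystander: round black tape measure, 60 mm across and 32 mm high, to the right; origin under it
- tin: bystander: steel tin, 60 mm in diameter and 85 mm high, at the back left; origin under its centre
Mind the look-alikes: they are no part of the job. Leave any pink look-alike of the pipe alone.

How it is judged:
By the outcome, as a careful person would: the job done as asked, in the order asked, and still so for the second after the job is handed in, with the robot touching nothing.
It also fails if it takes over 58 s, if anything falls off the work surface, if the arm or the gripper's body presses on something with over 40 N, if the wrist force passes 120 N, or if a joint passes its speed limit or range.

## Robot

A 6-joint arm with a two-finger parallel gripper is mounted at the origin on the work surface. World frame = base frame: x ahead of the robot, y to its left, z up, the work surface at z = 0. Lengths are in m, angles in rad, forces in N, time in s.
With the tool pointing down it reaches from about 0.35 to 0.85 m from the base axis. Payload 8.1 kg.
Tool frame: the origin (TCP) lies on the centre line of the jaws, within the pads' length; the fingertips stand robot.tip_reach ahead of it and the grasp point (between the pads) lies 5 mm behind it (robot.tip_reach is the distance from the TCP to the fingertips, in m); z points along the fingers, y is the direction in which the jaws open and shut (so a half turn about z gives the same grasp; the last joint's range is limited). The gripper opens to 93 mm and grips with 3 to 60 N. Pads are 15 mm wide; open, the fingers measure 128 mm over their backs; the gripper's body (75 mm by 188 mm) begins 65 mm behind the grasp point.
Start: joints at [-1.421, 0.13, 1.488, -0, 1.523, -0.085], TCP at [0.14, -0.584, 0.233] pointing down, gripper open.
Joint ranges: [-2.96, 2.96], [-0.89, 2.26], [0.02, 2.5], [-1.34, 4.48], [0, 2.73], [-2.66, 2.66]. Speed limits (rad/s): [2.39, 2.39, 2.79, 3.14, 3.14, 3.14].

## Interface

Orientations are given as a rotation vector (axis times angle).
In Python, from plant import sensors, read_camera, robot gives the robot as it stands.
- The arm moves only by the tool play_rows, never from a script. Its argument "series" is a list that holds one entry, the list of rows, each a list of 5 numbers: the closure, from -1 (fully open) to 1 (shut), then the shift along the world's x, y, z in m, then the turn about the world's z in rad. A call has 1 to 8 rows; each row is the pose to reach, as a shift and turn from the pose commanded when the call began; what a row does not reach only later rows make up. A row lasts 1/10 s, in which the tool goes at most 50 mm and 8.59 degrees, less where a joint would pass 70% of its speed; a pose out of reach is approached as far as the arm can. A call with a gripper value outside its range is refused whole. The fingers move at their own pace and stop on an object; "force" is the grip in N (left out, the last holds). Time passes only in rows, so rows that repeat a pose let the fingers close. It gives the time, the measured TCP pose, the force and the opening at its end, in the units of the state.
- sensors.read_state(): the state, without advancing time (a new reading comes with each control period).
- read_camera(name): name is "scene" or "top" or "wrist"; returns a dict with "color" (480x640x3 uint8, red, green, blue), "range_z" (480x640 float32, m along the optical axis (not along the pixel's ray), 0 where there is no reading), "intrinsics" (3x3 intrinsics, pixels), "D" ([k1, k2, p1, p2, k3] as OpenCV has them; the pictures are not rectified), "rvec" (rotation vector, rad) and "tvec" (3), from world to camera coordinates, as OpenCV has them. Camera axes: x right, y down, z forward; pixel columns grow to the right and rows downward; lengths in m; the calibration is good to about 2 mm. A picture is of the moment at which its call begins.
- robot.close_job(): hands the job in, once; it reports no verdict.
The state is a dict: "t": time; "q": joint angles; "dq": joint speeds; "joint_torque": joint torques, N m; "tool_pos": TCP position; "orientation": TCP orientation; "force": force on the tool from outside, world axes, zero at the start; "wrist_torque": the same for the moment, N m; "opening": finger opening in m.
Only numpy, scipy, OpenCV 4.12 (cv2) and the standard library are available. Lean on these libraries where they do the work, as an engineer would, in place of code of your own. Each camera call takes 0.05 s, during which the arm holds its last target.

## Working session

There is one attempt and no reset: what is moved stays moved. The work goes in short steps, Python scripts to look and compute and a tool call to move; the robot and the scene stay as the last step left them, time stands still between calls to the robot, and variables do not carry over. Pictures are saved under pics/ and viewed, and the job is handed in when it is done.

Besides the shell and the picture viewer there is one more tool, called as a command line: name --argument value ..., lists and objects as JSON in quotes. play_rows: Moves the arm, as the interface text tells. Its arguments: {"type":"object","properties":{"series":{"type":"array","items":{"type":"array","items":{"type":"array","items":{"type":"number"}}}},"force":{"type":"number"}},"required":["series"]}

```bash
ls; mkdir -p pics
cat > h.py <<'E'
import numpy as np,cv2
from plant import sensors, read_camera, robot
def snap(n,f):
    c=read_camera(n); cv2.imwrite('pics/'+f,c['color'][:,:,::-1]); np.savez('pics/'+f+'.npz',**c); return c
def ray(c,uv):
    R,_=cv2.Rodrigues(np.array(c['rvec'],float)); t=np.array(c['tvec'],float).ravel()
    p=cv2.undistortPoints(np.array(uv,float).reshape(-1,1,2),c['intrinsics'],np.array(c['D'],float)).reshape(-1,2)
    d=np.c_[p,np.ones(len(p))]@R; return -R.T@t,d
def onz(c,uv,z):
    o,d=ray(c,uv); return o+d*((z-o[2])/d[:,2])[:,None]
def depthpts(c,uv):
    o,d=ray(c,uv); uv=np.array(uv).reshape(-1,2).astype(int); return o+d*c['range_z'][uv[:,1],uv[:,0]][:,None]
E
python3 - <<'E'
from h import *
for n in('top','scene'): snap(n,n+'1.png')
s=sensors.read_state(); print(s, robot.tip_reach)
E
```

```text
pics
{'t': 0.1, 'q': array([-1.42141297e+00,  1.31079712e-01,  1.48912959e+00,  2.49772801e-05,
        1.52303436e+00, -8.54141389e-02]), 'dq': array([ 0.00191965, -0.00040742, -0.00103153,  0.00192446, -0.00106594,
       -0.00032253]), 'joint_torque': array([ 2.13800849e-03, -5.61349046e+01, -4.93091011e+01,  7.72942998e-02,
        2.93271546e-02, -6.98552981e-05]), 'tool_pos': array([ 0.13953766, -0.58305121,  0.23171829]), 'orientation': array([-3.11832868e+00, -3.67777147e-01,  4.37439302e-05]), 'force': array([ 0.60564017, -0.67864647,  0.71422038]), 'wrist_torque': array([-0.01144857, -0.01278039, -0.02582192]), 'opening': 0.09322816577518114} 0.014
```

View pics/top1.png

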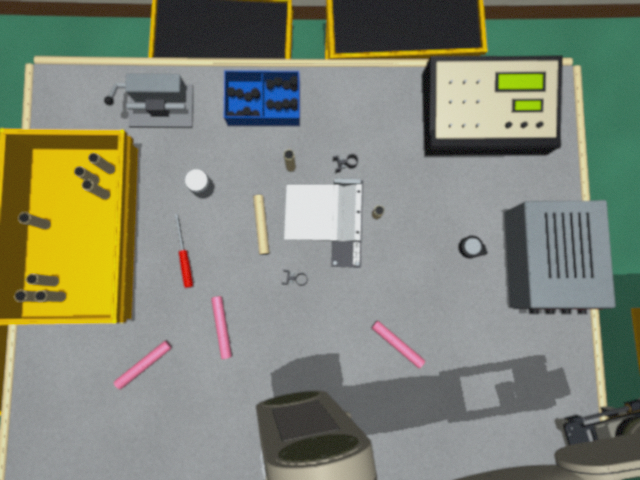

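View pics/scene1.png

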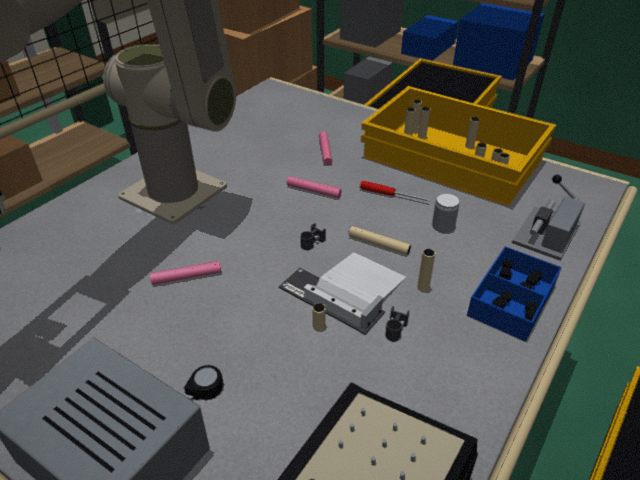

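The top view shows the cream pipe at about (262,224), the white ramp at (312,212), the V at (347,212), the stop at the top near (349,182) and the base-plate tail at (346,253). So I roll the pipe right (-y) and then push it up (+x). Next I measure.

```bash
cat > m.py <<'E'
from h import *
def pipe(c,z=0.014,roi=(225,385,150,290)):
    hsv=cv2.cvtColor(c['color'],cv2.COLOR_RGB2HSV)
    m=((hsv[...,0]>12)&(hsv[...,0]<30)&(hsv[...,1]>60)&(hsv[...,2]>120)).astype(np.uint8)*255
    k=np.zeros_like(m); k[roi[2]:roi[3],roi[0]:roi[1]]=1; m*=k
    cs,_=cv2.findContours(m,0,1); ct=max(cs,key=cv2.contourArea)
    return cv2.minAreaRect(ct),ct
E
python3 - <<'E'
from m import *
d=np.load('pics/top1.png.npz'); c={k:d[k] for k in d}
o,_=ray(c,[[320,240]]); print('cam',o)
r,ct=pipe(c); print(r)
b=cv2.boxPoints(r); 
for z in(.014,.02): 
    p=onz(c,b,z); print(p.round(4).tolist())
# endpoint mids
b=p[:,:2]; e=[np.linalg.norm(b[i]-b[(i+1)%4]) for i in range(4)]; print(e)
q=onz(c,[r[0]],.02); print('center',q)
# heights map over region
vv,uu=np.mgrid[170:275:1,240:390:1]
P=depthpts(c,np.c_[uu.ravel(),vv.ravel()]); Z=P[:,2].reshape(vv.shape)
np.set_printoptions(linewidth=250)
print((Z[::5,::5]*1000).round().astype(int))
g=cv2.resize(c['color'][165:280,235:395],None,fx=5,fy=5,interpolation=cv2.INTER_CUBIC)
cv2.imwrite('pics/crop1.png',g[:,:,::-1])
E
```

```text
cam [ 0.36806987 -0.01112009  1.27968292]
((260.93902587890625, 224.4512176513672), (57.866127014160156, 8.834522247314453), 83.6598129272461)
[[0.6738, 0.1455, 0.014], [0.6764, 0.122, 0.014], [0.5204, 0.1043, 0.014], [0.5179, 0.1275, 0.014]]
[[0.6723, 0.1447, 0.02], [0.6749, 0.1213, 0.02], [0.5196, 0.1038, 0.02], [0.5172, 0.1269, 0.02]]
[np.float64(0.023546834499572143), np.float64(0.15627123084281), np.float64(0.023224436750585664), np.float64(0.15615176277029605)]
center [[0.59549994 0.12414164 0.02      ]]
[[  -4    0   -3    4   -5    5    0   -3    2   -3   16   -4   -3    1   -4    1   -8   -4   -1   26   16    3    1    1    2   -1   -1   -3   -2   -2]
 [   4    4   -1   -2    2   -4    0    0   -1    0    4   -1   -1   -2    1    1    3   -5    4   -3   -1   -5    4    3   -1   -5    1    0    3    2]
 [   1    3    0   -2    0    0    1   -1    2   -3    2   -1   -3    1   -2    0   -1    2   -4   46   44   42   46   43    1   -1   -3   -6    1    3]
 [   4   -5   -1   -1   -4   -1    4   -1   -3    4    4    7 1280   -1   15   12    9   17   21   19   15   21   24   33   3
[... 1929 characters left out ...]
1    2   -3    2    2    0   -1    6    6    3    2    6    0    5    1   -2   -1   -5]
 [  -3    1   -4   -1   -1    0   -3    1   -3   -3    0    2   -3   -2    3    0   -1   -4    0    1    4    4    3    0    3   -2   -1    0   -4   -1]
 [  -3    0   -4    4   -2    0    3   -1   -2    2   -1    1   -1    2    4   -3   -1   -1   -2    4    4    1    5    6    4   -3   -1   -3    2   -4]
 [   2   -2   -5   -2   -1   -1    4    3   -3    0   -4    3    1    0    2    1   -3   -1   -3    1    2    7    6    4    4    1    3   -6    1   -2]
 [   0   -3    4   -2   -5    1   -3    4    2   35   -3    1   -4   -2    1   -1    0 1280    3    1    0   -1   -1    3   -1    0   -3   -3   -1   -1]]
```

View pics/crop1.png

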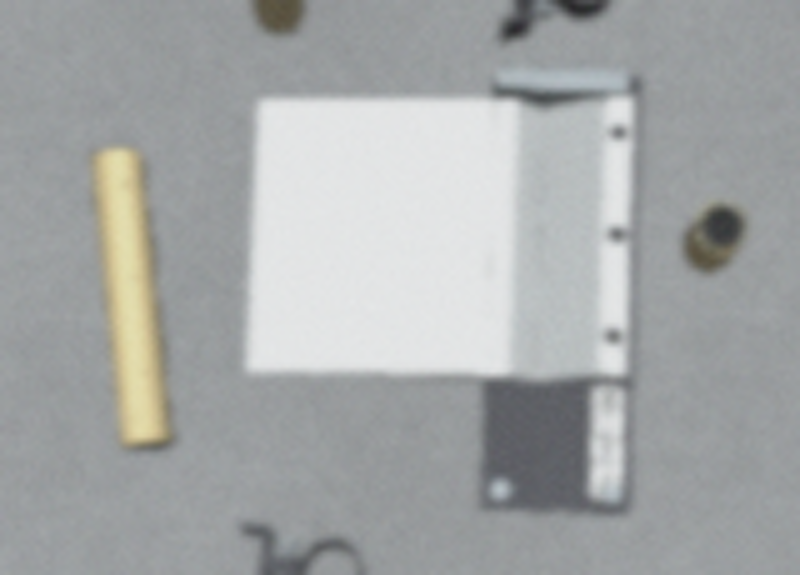

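The crop shows the lip line (519,98)-(510,372), the ramp toe (258,98)-(246,372), the jaw inner edge (606,98)-(598,375), the base tail corners (484,509) and (630,512), and the pipe tilted the opposite way to the gauge. I fit the gauge frame to these.

```bash
cat > g.py <<'E'
from m import *
from scipy.optimize import least_squares
d=np.load('pics/top1.png.npz'); c={k:d[k] for k in d}
F=[((519,98),(70,15,20)),((510,372),(-80,15,20)),((606,98),(70,-32,37)),((598,375),(-80,-32,37)),((628,375),(-80,-46,37)),
((258,98),(70,155,0)),((246,372),(-80,155,0)),((484,509),(-150,27,5)),((630,512),(-150,-53,5))]
W=[];G=[]
for (u,v),g in F:
    p=onz(c,[[(u+.5)/5-.5+235,(v+.5)/5-.5+165]],g[2]/1000)[0]; W.append(p[:2]);G.append(np.array(g[:2])/1000)
W=np.array(W);G=np.array(G)
w=W-W.mean(0);g=G-G.mean(0)
th=np.arctan2((g[:,0]*w[:,1]-g[:,1]*w[:,0]).sum(),(g*w).sum())
R=np.array([[np.cos(th),-np.sin(th)],[np.sin(th),np.cos(th)]]); t=W.mean(0)-R@G.mean(0)
print('gauge',t,'yaw deg',np.degrees(th)); print(((W-(G@R.T+t))*1000).round(1).tolist())
E
python3 g.py
python3 - <<'E'
from h import *
d=np.load('pics/scene1.png.npz'); c={k:d[k] for k in d}
g=cv2.resize(c['color'][215:345,270:450],None,fx=4.4,fy=4.4,interpolation=cv2.INTER_CUBIC)
cv2.imwrite('pics/crop2.png',g[:,:,::-1])
d=np.load('pics/top1.png.npz'); c={k:d[k] for k in d}
for n,uv,z in [('jointa',(294,278),.02),('tallstub',(289,155),.11),('jointb',(346,163),.02),('short',(378,211),.06),('driverR',(186,288),.01)]: print(n,onz(c,[uv],z)[0].round(3))
E
```

```text
gauge [ 0.63270923 -0.09457075] yaw deg -2.471353654754146
[[1.0, -1.0], [1.6, -0.6], [-1.8, 0.6], [-0.8, 1.1], [-0.3, -0.7], [0.9, 0.8], [-0.5, 0.9], [-0.6, -1.5], [0.6, 0.4]]
jointa [0.452 0.037 0.02 ]
tallstub [0.756 0.045 0.11 ]
jointb [ 0.763 -0.105  0.02 ]
short [ 0.622 -0.183  0.06 ]
driverR [0.429 0.32  0.01 ]
```

View pics/crop2.png

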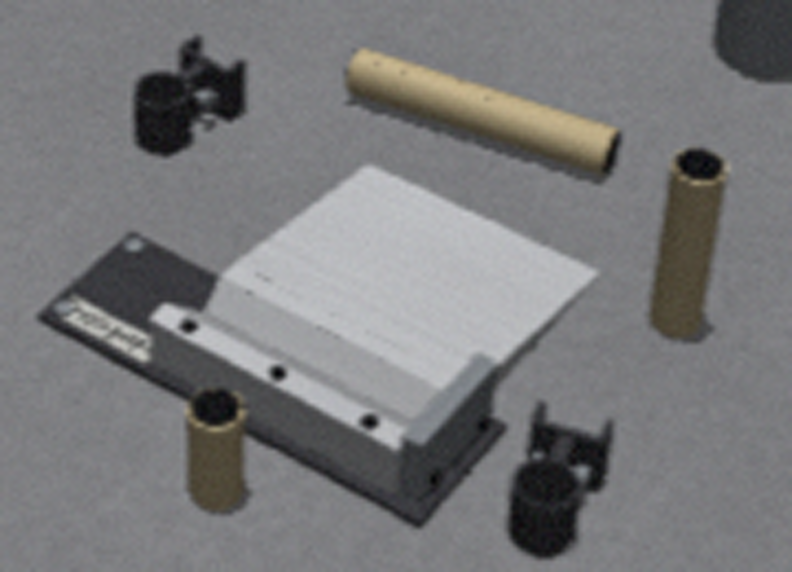

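Gauge: origin (0.633, -0.095), yaw -2.5°, fit residuals within 2 mm. Pipe: centre (0.5955, 0.124), yaw +6.4°. Mask measures 156 mm against 160 mm real length, and the measured top height of about 27 mm is consistent with 28 mm. With the jaws open along the pipe, both fingertips push it together and can square it to the V. I move to behind the pipe first.

play_rows --series '[[[-1, 0.02, 0.03, 0, 0.06], [-1, 0.04, 0.07, 0, 0.13], [-1, 0.06, 0.11, 0, 0.2], [-1, 0.08, 0.15, 0, 0.26], [-1, 0.1, 0.19, 0, 0.33], [-1, 0.12, 0.23, 0, 0.4], [-1, 0.14, 0.27, 0, 0.46], [-1, 0.16, 0.31, 0, 0.53]]]'

```text
t: 0.9
tool_pos: [0.2998, -0.2718, 0.2323]
orientation: [-2.913, -1.175, -0.0]
force: [1.0, 0.4, -0.4]
opening: 0.0926
```

play_rows --series '[[[-1, 0.02, 0.04, 0, 0.06], [-1, 0.04, 0.08, 0, 0.13], [-1, 0.06, 0.12, 0, 0.2], [-1, 0.09, 0.15, 0, 0.26], [-1, 0.11, 0.19, 0, 0.33], [-1, 0.13, 0.23, 0, 0.4], [-1, 0.16, 0.26, 0, 0.46], [-1, 0.18, 0.3, 0, 0.53]]]'

```text
t: 1.7
tool_pos: [0.4806, 0.0278, 0.2323]
orientation: [2.503, 1.897, -0.0]
force: [-0.1, -1.2, 0.9]
opening: 0.0929
```

play_rows --series '[[[-1, 0.02, 0.03, 0, 0.06], [-1, 0.04, 0.06, 0, 0.13], [-1, 0.06, 0.09, 0, 0.2], [-1, 0.08, 0.11, 0, 0.26], [-1, 0.1, 0.13, 0, 0.33], [-1, 0.11, 0.145, 0, 0.387], [-1, 0.11, 0.145, 0, 0.387], [-1, 0.11, 0.145, 0, 0.387]]]'

```text
t: 2.5
tool_pos: [0.5891, 0.1713, 0.2319]
orientation: [-2.095, -2.34, 0.002]
force: [0.4, 0.1, -0.1]
opening: 0.0929
```

play_rows --series '[[[-1, 0, 0, -0.04, 0], [-1, 0, 0, -0.08, 0], [-1, 0, 0, -0.12, 0], [-1, 0, 0, -0.16, 0], [-1, 0, 0, -0.19, 0], [-1, 0, 0, -0.205, 0], [-1, 0, 0, -0.211, 0], [-1, 0, 0, -0.211, 0]]]'

```text
t: 3.3
tool_pos: [0.5897, 0.1711, 0.0221]
orientation: [2.096, 2.34, 0.0]
force: [0.5, -0.7, 1.1]
opening: 0.093
```

```bash
cat > look.py <<'E'
import sys
from m import *
f=sys.argv[1]
t=snap('top',f+'t.png'); s=snap('scene',f+'s.png')
a=cv2.resize(t['color'][165:280,235:395],(560,402)); b=cv2.resize(s['color'][190:350,250:470],(560,407)) 
x=np.vstack([a,b]); x=cv2.resize(x,(415,600)); 
a=cv2.resize(t['color'][165:285,215:395],(400,267),interpolation=2);b=cv2.resize(s['color'][190:350,250:470],(400,291),interpolation=2)
cv2.imwrite('pics/'+f+'.png',np.vstack([a,b])[:,:,::-1])
st=sensors.read_state(); print(st['t'],st['tool_pos'].round(4),st['force'].round(1))
E
python3 look.py a
```

```text
3.4 [0.5911 0.1716 0.0238] [-0.3 -0.2  0.2]
```

View pics/a.png

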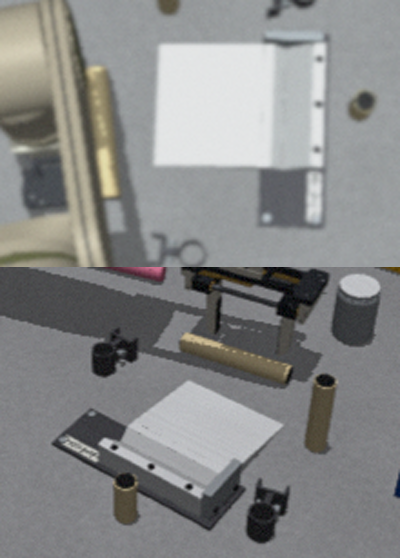

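The fingertips stand behind the pipe, one near each end, with the bench clear ahead. I start rolling and squaring the pipe slowly.

play_rows --series '[[[-1, 0.001, -0.008, 0, 0], [-1, 0.002, -0.016, 0, 0], [-1, 0.003, -0.023, 0, 0], [-1, 0.004, -0.029, 0, -0.02], [-1, 0.005, -0.035, 0, -0.04], [-1, 0.005, -0.041, 0, -0.06], [-1, 0.006, -0.047, 0, -0.08], [-1, 0.006, -0.053, 0, -0.1]]]'

```text
t: 4.2
tool_pos: [0.5957, 0.118, 0.0216]
orientation: [-2.211, -2.232, 0.0]
force: [0.2, 0.5, 0.3]
opening: 0.093
```

```bash
python3 look.py b
```

```text
4.3 [0.5956 0.1176 0.0216] [ 0.3 -0.2  0.3]
```

View pics/b.png

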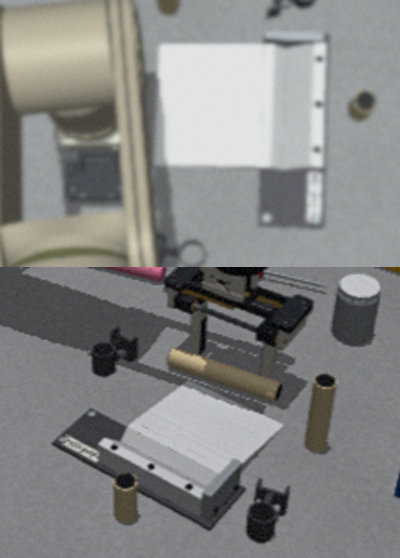

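The pipe rolls ahead of the fingers. I measure it from the scene camera's depth.

```bash
cat > pm.py <<'E'
import sys
from m import *
G0=np.array([.6327,-.0946]);th=np.radians(-2.47);R=np.array([[np.cos(th),-np.sin(th)],[np.sin(th),np.cos(th)]])
def meas(f):
    d=np.load('pics/'+f+'s.png.npz'); c={k:d[k] for k in d}
    hsv=cv2.cvtColor(c['color'],cv2.COLOR_RGB2HSV)
    m=((hsv[...,0]>10)&(hsv[...,0]<32)&(hsv[...,1]>50)&(hsv[...,2]>50)).astype(np.uint8)
    m[:215]=0;m[345:]=0;m[:,:285]=0;m[:,450:]=0
    n,l,s,ce=cv2.connectedComponentsWithStats(m)
    out=[]
    for i in range(1,n):
        if s[i][4]<60: continue
        v,u=np.where(l==i); P=depthpts(c,np.c_[u,v]); P=P[c['range_z'][v,u]>0]
        q=(P[:,:2]-G0)@R; 
        k=np.polyfit(q[:,0],q[:,1],1)
        lo,hi=np.percentile(q[:,0],[1,99])
        print(s[i].tolist(),'gx %.0f..%.0f'%(lo*1e3,hi*1e3),'gy@mid %.0f'%(np.median(q[:,1])*1e3),'z med/95 %.0f %.0f'%(np.median(P[:,2])*1e3,np.percentile(P[:,2],95)*1e3),'slope deg %.1f'%np.degrees(np.arctan(k[0])))
meas(sys.argv[1])
E
python3 pm.py a; python3 pm.py b
```

```text
[349, 226, 62, 28, 658] gx -121..33 gy@mid 210 z med/95 22 28 slope deg 8.0
[418, 252, 17, 40, 407] gx 109..134 gy@mid 135 z med/95 59 106 slope deg 12.0
[313, 305, 13, 26, 236] gx -16..10 gy@mid -102 z med/95 32 58 slope deg 7.2
[342, 235, 63, 29, 675] gx -114..38 gy@mid 172 z med/95 22 28 slope deg 7.9
[418, 252, 17, 40, 405] gx 110..134 gy@mid 135 z med/95 59 106 slope deg 13.9
[313, 306, 13, 25, 235] gx -10..10 gy@mid -103 z med/95 32 58 slope deg 19.1
```

play_rows --series '[[[-1, 0.001, -0.003, 0, -0.02], [-1, 0.002, -0.007, 0, -0.04], [-1, 0.003, -0.012, 0, -0.053], [-1, 0.004, -0.017, 0, -0.053], [-1, 0.004, -0.022, 0, -0.053], [-1, 0.004, -0.027, 0, -0.053], [-1, 0.004, -0.032, 0, -0.053], [-1, 0.004, -0.037, 0, -0.053]]]'

```text
t: 5.1
tool_pos: [0.5997, 0.0811, 0.0217]
orientation: [-2.268, -2.174, -0.0]
force: [-0.7, 2.8, 1.3]
opening: 0.093
```

```bash
python3 look.py c; python3 pm.py c|head -1
```

```text
5.2 [0.5996 0.0807 0.0216] [ 0.6  1.  -0.7]
[338, 239, 60, 34, 663] gx -113..42 gy@mid 141 z med/95 24 29 slope deg -0.1
```

View pics/c.png

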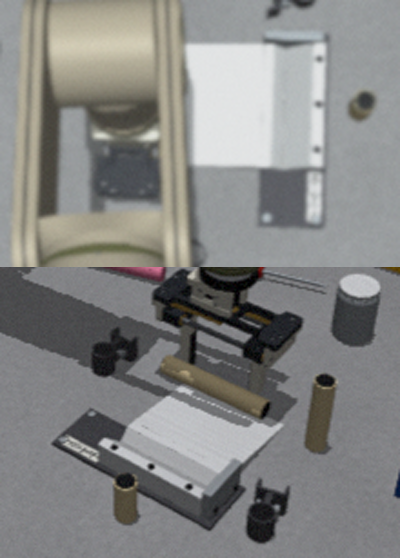

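The pipe is square to the V (slope about 0°), spans gx -117..42 and sits against the fingers at the ramp toe. Now I roll it up, with the tips following the slope.

play_rows --series '[[[-1, 0, -0.006, 0, 0], [-1, 0, -0.012, 0, 0], [-1, -0.001, -0.018, 0.001, 0], [-1, -0.001, -0.024, 0.002, 0], [-1, -0.001, -0.03, 0.003, 0], [-1, -0.002, -0.036, 0.004, 0], [-1, -0.002, -0.042, 0.005, 0], [-1, -0.002, -0.048, 0.006, 0]]]'

```text
t: 6.0
tool_pos: [0.5976, 0.0329, 0.0277]
orientation: [-2.268, -2.174, 0.0]
force: [-0.1, 0.8, 0.8]
opening: 0.0931
```

play_rows --series '[[[-1, 0, -0.006, 0.001, 0], [-1, 0, -0.012, 0.002, 0], [-1, -0.001, -0.018, 0.003, 0], [-1, -0.001, -0.024, 0.004, 0], [-1, -0.001, -0.03, 0.005, 0], [-1, -0.002, -0.036, 0.0055, 0], [-1, -0.002, -0.042, 0.0065, 0], [-1, -0.002, -0.048, 0.0075, 0]]]'

```text
t: 6.8
tool_pos: [0.5955, -0.015, 0.0351]
orientation: [-2.268, -2.174, 0.0]
force: [0.6, 2.5, 2.6]
opening: 0.093
```

```bash
python3 look.py d; python3 pm.py d
```

```text
6.9 [ 0.5956 -0.0157  0.0352] [ 0.6  0.7 -0.5]
[418, 252, 17, 40, 406] gx 110..134 gy@mid 135 z med/95 60 106 slope deg 13.4
[315, 255, 61, 37, 726] gx -112..42 gy@mid 44 z med/95 39 44 slope deg -0.1
[313, 306, 13, 25, 237] gx -10..10 gy@mid -102 z med/95 33 59 slope deg 26.0
```

View pics/d.png

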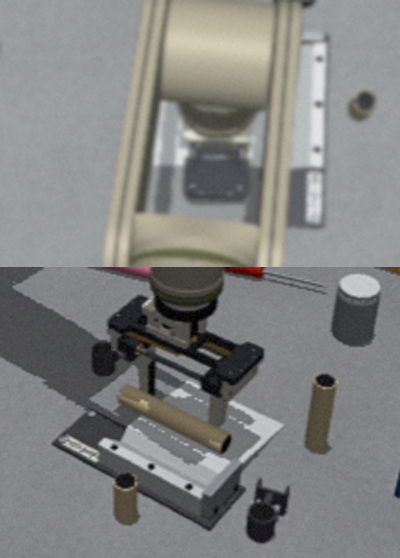

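play_rows --series '[[[-1, 0, -0.004, 0.001, 0], [-1, 0, -0.008, 0.001, 0], [-1, 0, -0.012, 0.002, 0], [-1, -0.001, -0.016, 0.003, 0], [-1, -0.001, -0.02, 0.003, 0], [-1, -0.001, -0.024, 0.004, 0], [-1, -0.001, -0.028, 0.004, 0], [-1, -0.001, -0.032, 0.004, 0]]]'

```text
t: 7.7
tool_pos: [0.5946, -0.0471, 0.0391]
orientation: [2.267, 2.174, -0.001]
force: [0.2, 0.9, -0.9]
opening: 0.0927
```

play_rows --series '[[[-1, 0, -0.003, 0, 0], [-1, 0, -0.006, 0, 0], [-1, 0, -0.008, 0, 0], [-1, 0, -0.01, 0, 0], [-1, 0, -0.012, 0, 0], [-1, 0, -0.013, 0, 0], [-1, 0, -0.014, 0, 0], [-1, 0, -0.014, 0, 0]]]'

```text
t: 8.5
tool_pos: [0.5946, -0.0606, 0.0391]
orientation: [-2.268, -2.174, 0.0]
force: [0.2, 1.0, 0.1]
opening: 0.093
```

```bash
python3 look.py e; python3 pm.py e
```

```text
8.6 [ 0.5946 -0.0605  0.0391] [ 0.2 -0.1  0.1]
[418, 252, 17, 39, 403] gx 110..134 gy@mid 135 z med/95 58 106 slope deg 13.8
[301, 269, 62, 39, 758] gx -113..43 gy@mid -9 z med/95 34 39 slope deg -0.1
[313, 306, 13, 25, 235] gx -11..10 gy@mid -103 z med/95 33 58 slope deg 20.0
```

View pics/e.png

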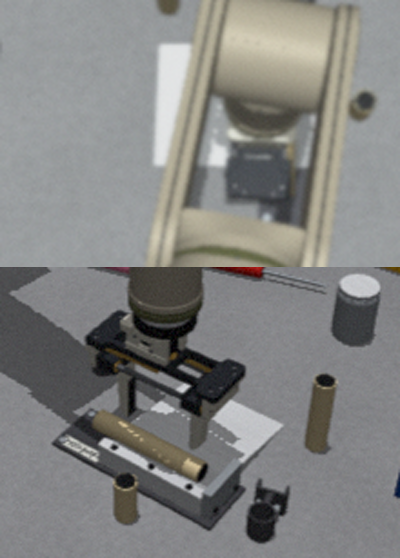

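The pipe lies in the V: top at 39 mm (expected 38.8), and its free end is about 26 mm short of home. I back off, lift, shut the fingers and go behind the free end.

play_rows --series '[[[-1, 0, 0.006, 0, 0], [-1, 0, 0.012, 0, 0], [-1, 0, 0.012, 0.04, 0], [-1, 0, 0.012, 0.08, 0], [0.5, -0.04, 0, 0.09, 0], [1, -0.08, -0.02, 0.09, 0], [1, -0.112, -0.028, 0.09, 0], [1, -0.112, -0.028, 0.09, 0]]]' --force 10

```text
t: 9.4
tool_pos: [0.479, -0.0885, 0.1282]
orientation: [-2.267, -2.172, 0.003]
force: [0.1, 0.3, -0.3]
opening: 0.0654
```

play_rows --series '[[[1, 0, 0, 0, 0], [1, 0, 0, 0, 0], [1, 0, 0, 0, 0], [1, 0, 0, 0, 0], [1, 0, 0, 0, 0], [1, 0, 0, 0, 0]]]'

```text
t: 10.0
tool_pos: [0.4828, -0.0884, 0.129]
orientation: [-2.267, -2.174, 0.0]
force: [0.2, -0.6, -0.4]
opening: 0.0176
```

```bash
python3 look.py f; python3 pm.py f
```

```text
10.1 [ 0.4827 -0.0885  0.129 ] [ 0.2 -0.5 -0.3]
[418, 251, 17, 41, 407] gx 110..134 gy@mid 135 z med/95 59 107 slope deg 13.3
[300, 268, 63, 40, 758] gx -114..43 gy@mid -9 z med/95 34 39 slope deg -0.1
[312, 306, 14, 25, 242] gx -13..11 gy@mid -103 z med/95 32 58 slope deg 13.6
```

View pics/f.png

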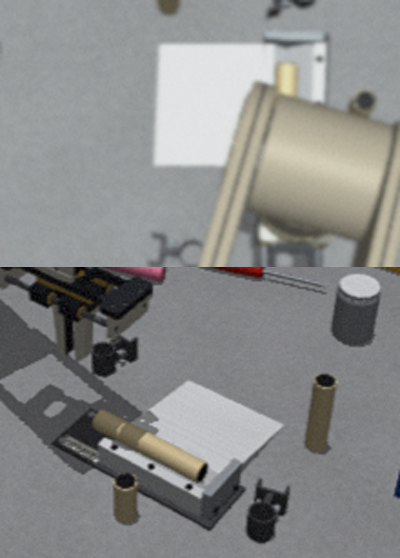

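play_rows --series '[[[1, -0.005, 0, 0, 0], [1, -0.005, 0, 0, 0], [1, -0.005, 0, 0, 0], [1, -0.005, 0, -0.03, 0], [1, -0.005, 0, -0.06, 0], [1, -0.005, 0, -0.085, 0], [1, -0.005, 0, -0.1, 0], [1, -0.005, 0, -0.1, 0]]]'

```text
t: 10.9
tool_pos: [0.4754, -0.0879, 0.0266]
orientation: [-2.265, -2.171, 0.004]
force: [-0.3, -0.2, -0.3]
opening: 0.0006
```

```bash
python3 look.py f2; python3 pm.py f2
```

```text
11.0 [ 0.4777 -0.0886  0.0295] [-0.7 -0.1 -0.1]
[418, 252, 17, 40, 400] gx 110..134 gy@mid 135 z med/95 59 106 slope deg 14.9
[301, 268, 62, 40, 757] gx -114..42 gy@mid -9 z med/95 34 39 slope deg -0.2
[312, 305, 14, 26, 237] gx -13..10 gy@mid -102 z med/95 34 59 slope deg 19.3
```

View pics/f2.png

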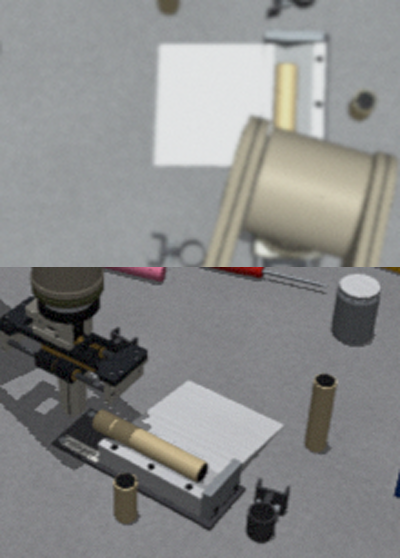

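Fingers are shut, in line with the pipe (gy about 0) and about 20 mm behind its end. I push it along the V.

play_rows --series '[[[1, 0.005, 0, 0, 0], [1, 0.01, 0, 0, 0], [1, 0.015, -0.001, 0, 0], [1, 0.02, -0.001, 0, 0], [1, 0.025, -0.001, 0, 0], [1, 0.03, -0.001, 0, 0], [1, 0.035, -0.002, 0, 0], [1, 0.04, -0.002, 0, 0]]]'

```text
t: 11.8
tool_pos: [0.5179, -0.0905, 0.0289]
orientation: [-2.267, -2.174, 0.0]
force: [-1.5, -0.1, -0.4]
opening: 0.0003
```

play_rows --series '[[[1, 0.001, 0, 0, 0], [1, 0.002, 0, 0, 0], [1, 0.003, 0, 0, 0], [1, 0.004, 0, 0, 0]]]'

```text
t: 12.2
tool_pos: [0.5215, -0.0905, 0.0291]
orientation: [-2.268, -2.174, 0.0]
force: [-1.1, -0.2, 0.4]
opening: 0.0006
```

```bash
python3 look.py g; python3 pm.py g
```

```text
12.3 [ 0.5218 -0.0905  0.0291] [-1.3 -0.5  0.3]
[288, 240, 31, 16, 62] gx -141..-59 gy@mid -23 z med/95 127 130 slope deg -6.6
[418, 252, 17, 39, 404] gx 110..134 gy@mid 135 z med/95 59 107 slope deg 13.0
[308, 272, 63, 39, 763] gx -94..62 gy@mid -9 z med/95 34 39 slope deg -0.2
[313, 306, 13, 25, 239] gx -11..10 gy@mid -103 z med/95 32 58 slope deg 24.4
```

View pics/g.png

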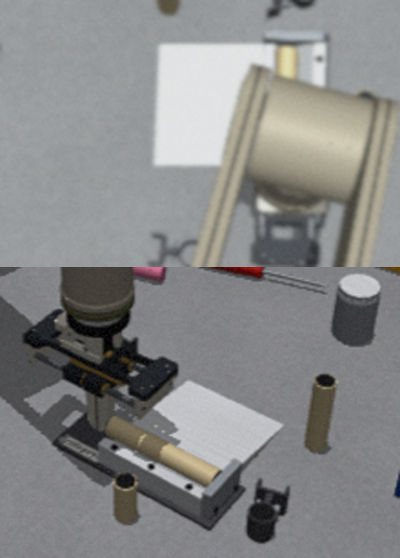

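The pipe slides with about 1.2 N and is a few mm short of the stop. I creep on, watching the force.

play_rows --series '[[[1, 0.001, 0, 0, 0], [1, 0.002, 0, 0, 0], [1, 0.003, 0, 0, 0]]]'

```text
t: 12.6
tool_pos: [0.5247, -0.0905, 0.0291]
orientation: [2.268, 2.174, 0.0]
force: [-1.1, -0.3, 0.4]
opening: 0.0003
```

play_rows --series '[[[1, 0.0005, 0, 0, 0], [1, 0.001, 0, 0, 0]]]'

```text
t: 12.8
tool_pos: [0.5256, -0.0905, 0.0291]
orientation: [-2.268, -2.174, 0.0]
force: [-1.5, -0.4, -0.3]
opening: -0.0
```

play_rows --series '[[[1, 0.0005, 0, 0, 0], [1, 0.001, 0, 0, 0]]]'

```text
t: 13.0
tool_pos: [0.5266, -0.0906, 0.0291]
orientation: [-2.268, -2.174, 0.0]
force: [-1.5, 0.1, -0.0]
opening: 0.0006
```

play_rows --series '[[[1, 0.0005, 0, 0, 0], [1, 0.001, 0, 0, 0]]]'

```text
t: 13.2
tool_pos: [0.5272, -0.0905, 0.029]
orientation: [-2.267, -2.174, 0.001]
force: [-6.7, 0.2, 3.3]
opening: 0.0003
```

play_rows --series '[[[1, 0.0005, 0, 0, 0], [1, 0.001, 0, 0, 0]]]'

```text
t: 13.4
tool_pos: [0.5272, -0.0905, 0.029]
orientation: [-2.266, -2.173, 0.004]
force: [-12.2, -0.3, 9.3]
opening: 0.0004
```

```bash
python3 look.py h; python3 pm.py h
```

```text
13.5 [ 0.5272 -0.0905  0.029 ] [-9.9  0.2  7.8]
[290, 241, 31, 16, 65] gx -133..-54 gy@mid -23 z med/95 127 131 slope deg 0.4
[418, 252, 17, 40, 411] gx 109..134 gy@mid 135 z med/95 60 106 slope deg 12.5
[310, 273, 62, 37, 742] gx -87..64 gy@mid -9 z med/95 34 39 slope deg -0.1
[312, 306, 14, 25, 238] gx -13..10 gy@mid -103 z med/95 32 58 slope deg 18.8
```

The force rose to 10–12 N and the tool stopped at x = 0.527, where the home geometry predicts 0.525. So the pipe is against the stop. I back off straight and then lift clear.

play_rows --series '[[[1, -0.002, 0, 0, 0], [1, -0.006, 0, 0, 0], [1, -0.015, 0, 0, 0], [1, -0.03, 0.001, 0, 0], [1, -0.04, 0.001, 0.04, 0], [1, -0.04, 0.001, 0.09, 0], [1, -0.04, 0.001, 0.14, 0], [1, -0.04, 0.001, 0.18, 0]]]'

```text
t: 14.3
tool_pos: [0.4886, -0.0896, 0.2123]
orientation: [2.266, 2.173, 0.002]
force: [0.6, 0.4, -0.6]
opening: 0.0004
```

play_rows --series '[[[1, -0.01, -0.05, 0.01, 0], [1, -0.02, -0.1, 0.02, 0], [1, -0.03, -0.15, 0.02, 0], [1, -0.04, -0.2, 0.02, 0], [1, -0.05, -0.25, 0.02, 0], [1, -0.06, -0.3, 0.02, 0], [1, -0.06, -0.3, 0.02, 0], [1, -0.06, -0.3, 0.02, 0]]]'

```text
t: 15.1
tool_pos: [0.4275, -0.3907, 0.2287]
orientation: [-2.27, -2.17, -0.0]
force: [-0.4, 1.1, 0.3]
opening: 0.0004
```

```bash
python3 look.py i; python3 pm.py i
python3 - <<'E'
from h import *
d=np.load('pics/it.png.npz'); c={k:d[k] for k in d}
e=np.load('pics/top1.png.npz')
a=cv2.resize(c['color'][165:285,215:395],None,fx=4,fy=4,interpolation=2)
cv2.imwrite('pics/i2.png',a[:,:,::-1])
s=np.load('pics/is.png.npz')['color'][240:345,280:430]
cv2.imwrite('pics/i3.png',cv2.resize(s,None,fx=5,fy=5,interpolation=2)[:,:,::-1])
from m import pipe
r,ct=pipe(c); print(r)
u,v=ct[:,0,0],ct[:,0,1]
print(onz(c,[[r[0][0],v.min()-.5],[r[0][0],v.max()+.5]],.03))
G0=np.array([.6327,-.0946]);th=np.radians(-2.47);R=np.array([[np.cos(th),-np.sin(th)],[np.sin(th),np.cos(th)]])
print((onz(c,[[r[0][0],v.min()-.5],[r[0][0],v.max()+.5]],.03)[:,:2]-G0)@R)
df=np.abs(c['color'].astype(int)-e['color']).sum(2)>120
n,l,st,_=cv2.connectedComponentsWithStats(df.astype(np.uint8))
print([x.tolist() for x in st[1:] if x[4]>15])
E
```

```text
15.2 [ 0.4286 -0.3886  0.2289] [0.2 0.3 0.1]
[418, 252, 17, 40, 401] gx 110..134 gy@mid 135 z med/95 58 106 slope deg 15.3
[310, 273, 62, 38, 734] gx -87..64 gy@mid -9 z med/95 34 39 slope deg -0.1
[313, 305, 13, 26, 236] gx -18..10 gy@mid -103 z med/95 32 58 slope deg 7.4
((340.1745910644531, 213.01687622070312), (3.0990312099456787, 58.05685806274414), 1.4320963621139526)
[[ 0.70348215 -0.08776815  0.03      ]
 [ 0.54415855 -0.08550265  0.03      ]]
[[ 0.07042196  0.00987596]
 [-0.08885125  0.00527309]]
[[341, 183, 7, 5, 24], [257, 196, 5, 24, 66], [564, 213, 6, 9, 29], [555, 216, 7, 11, 53], [560, 216, 68, 77, 1869], [259, 221, 5, 27, 68], [547, 221, 7, 13, 68], [526, 226, 21, 33, 358], [545, 229, 15, 49, 314], [337, 231, 170, 154, 8838], [339, 240, 7, 3, 16], [465, 245, 5, 8, 34], [505, 262, 27, 39, 529], [530, 269, 48, 39, 686], [599, 272, 41, 58, 837], [518, 294, 96, 71, 1810], [486, 308, 38, 19, 516], [592, 322, 7, 8, 23], [456, 348, 22, 18, 109], [290, 354, 41, 26, 498], [193, 357, 93, 123, 3480], [481, 360, 44, 33, 534], [373, 367, 128, 67, 3773], [502, 366, 68, 47, 1569], [484, 374, 12, 13, 73], [278, 379, 120, 67, 2201], [266, 391, 53, 14, 372], [498, 394, 4, 10, 20], [274, 400, 52, 12, 209], [453, 406, 160, 74, 4007], [610, 421, 11, 16, 91], [618, 426, 6, 8, 17], [347, 436, 32, 44, 746], [287, 444, 19, 17, 206], [320, 459, 9, 3, 22], [267, 461, 75, 19, 908], [613, 460, 27, 20, 442], [605, 471, 8, 4, 23]]
```

View pics/i2.png

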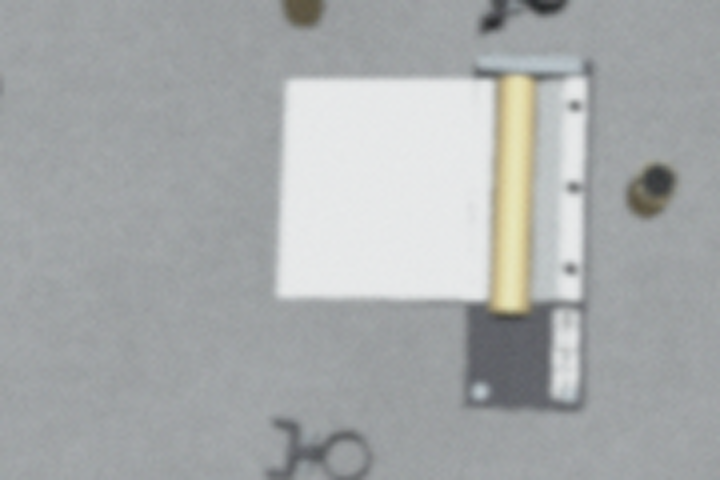

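View pics/i3.png

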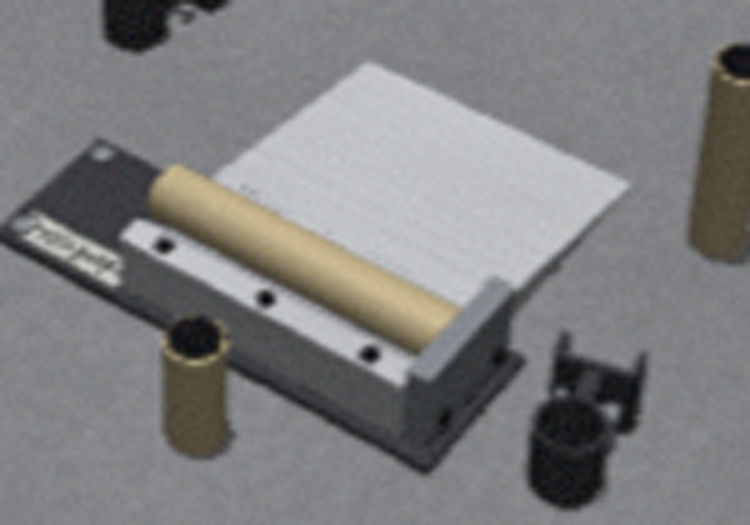

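The pipe lies in the V with its end on the stop plate: measured ends are gx 70 and -89 mm, expected 70 and -90. The bystanders near the gauge are unmoved and the arm is clear.

```bash
python3 -c "
from plant import robot
print(robot.close_job())"
```

```text
the job is handed in; nothing more can be done
None
```

The pipe stub is loaded: it lies in the V-block with its end against the end stop, and I handed the job in at about 15 s. I rolled it along the bench and up the ramp with the two open fingertips, which also squared it to the V. After it dropped in, I pushed it endwise with the closed fingers until they stopped moving and the force rose from about 1.5 N to about 12 N. Then I backed off and lifted clear; the stub was never gripped or lifted.

**Last checks:**
- **Position along the V:** the stub's ends measured at 70 and -89 mm in the gauge frame, against 70 and -90 mm expected. The scene camera's depth reading gave a shorter span of -87 to 64 mm, because the stop plate hides that end and the black plugs fall outside the colour mask.
- **Tool position at the stop:** the tool stopped at x = 0.527 m, against 0.525 m predicted, which is within the 2 mm calibration.
- **Seating:** the top of the stub is at 39 mm and it lies within 0.2° of the V's direction.
- **Sideways position:** the top-view colour mask put the stub 5 to 10 mm off the V's centre line. I put this down to the mask catching only the lit side, since the depth reading and the pictures show it centred.
- **Other objects:** the standing stubs and pipe joints look unmoved in the last pictures. In the top-view before/after comparison, the remaining changes looked to be the arm and its shadow. I did not measure each object separately.

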